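Zero the scale, bring the ball-stoppered spice jar round and hold the carousel

ROBOT

A 6-joint arm with a two-finger parallel gripper is mounted at the origin on the work surface. World frame = base frame: x ahead of the robot, y to its left, z up, the work surface at z = 0. Lengths are in m, angles in rad, forces in N, time in s.
With the tool pointing down it reaches from about 0.3 to 0.875 m from the base axis. Payload 6.4 kg.
Tool frame: the origin (TCP) lies between the finger pads, 19 mm behind the fingertips; this is the grasp point; z points along the fingers, y is the line along which they close (so a half turn about z gives the same grasp; the last joint's range is limited). The gripper opens to 85 mm and grips with 20 to 120 N. Pads are 22 mm wide; open, the fingers measure 114 mm over their backs; the gripper's body (76 mm by 85 mm) begins 54 mm behind the grasp point. The pads swing forward as they close: fully open they stand 13 mm farther back than shut.
Start: joints at [0.95, 0.181, 1.607, -0, 1.354, -0.206], TCP at [0.232, 0.526, 0.25] pointing down, gripper open.
Joint ranges: [-2.99, 2.99], [-0.89, 2.07], [0.3, 2.58], [-1.14, 4.28], [0, 2.63], [-3.12, 3.12]. Speed limits (rad/s): [2.57, 2.57, 3.01, 3.14, 3.14, 3.14].

INTERFACE

Orientations are given as a unit quaternion [w, x, y, z].
In Python, from bench import ctrl gives the robot as it stands. The module is installed in compiled form; this text tells all that it offers.
- The arm moves only by the tool move_arm, never from a script. Its argument "plan" is one flat list of numbers, 6 for each row, row after row: the shift along the world's x, y, z in units of 50 mm (1.0 is 50 mm), then the turn, a rotation vector about the world's x, y, z in rad. A call has 1 to 10 rows; each row is the pose to reach, as a shift and turn from the pose commanded when the call began; what a row does not reach only later rows make up. A row lasts 1/8 s, in which the tool goes at most 62.5 mm and 10.7 degrees, less where a joint would pass 70% of its speed; a pose out of reach is approached as far as the arm can. A call with a gripper value outside its range is refused whole. "grip" is the finger opening in mm, from 0 to 85.4, set as the call begins (left out, the last holds). The fingers move at their own pace and stop on an object; the grip force is fixed at half the most. Time passes only in rows, so rows that repeat a pose let the fingers close. It gives the time, the measured TCP pose, the force, the opening and the grip force at its end, in the units of the state.
- ctrl.get_obs(): the state, without advancing time (a new reading comes with each control period).
- ctrl.camera(name): name is "scene" or "side" or "wrist"; returns a dict with "pixels" (480x640x3 uint8, red, green, blue), "fx", "fy", "cx", "cy" (pixels), "origin" and "attitude" of the camera in the world. Camera axes: x right, y down, z forward; pixel columns grow to the right and rows downward; lengths in m; the calibration is good to about 2 mm. A picture is of the moment at which its call begins. There is no depth.
- ctrl.hand_in(): hands the job in; it is judged then, once.
The state is a dict: "time_s": time; "q": joint angles; "dq": joint speeds; "joint_efforts": joint torques, N m; "eef_pos": TCP position; "eef_rot": TCP orientation; "wrist_force": force on the tool from outside, world axes, zero at the start; "torque": the same for the moment, N m; "opening": opening from 0.0 (shut) to 1.0 (fully open); "grasp_force": force on a finger pad.
Only numpy, scipy, OpenCV 4.12 (cv2) and the standard library are available. Lean on these libraries where they do the work, as an engineer would, in place of code of your own. Each camera call takes 0.05 s, during which the arm holds its last target. There are 200 camera calls.

TASK

I am about to weigh out spice into the bowl on the kitchen scale, so press the scale's round on key right down and let it up, then press its oblong tare key right down and let it up, never both at once and without shifting the bowl. Then take the brass knob of the spice carousel and turn it, smoothly enough that every jar stays standing, until the jar with the ball stopper stands at the front, midway along the base board's front edge where the spoon lies, leaving the other things on the counter where they are. Keep your grip on the knob and hold the carousel still there: you finish while still holding it, so that I can take spice from the jar.

Things in the scene. Friction and masses are not known exactly. Their poses are not given: they have to be found in the camera images.
- board: fixed oak base board of the carousel, 280 mm deep (x) by 230 mm wide (y), top 20 mm above the counter. Origin on the turning axis at counter level; z up; its own -x points to its front edge, 165 mm from the axis, roughly towards the robot (yaw up to 0.25 rad); a spoon lies on the strip along that edge. Carousel and scale may swap left and right.
- carousel: the turning part; origin on the axis at counter level, z up. Turns freely two turns either way, stays where it is left (friction about 0.04 Nm). Oak disc 216 mm across, top 42 mm above the counter, thin brass rail round the rim at 66 mm, post 14 mm thick with the knob. Six jars stand loose on it about 60 degrees apart, 71 mm from the axis, and ride round with it. Which jar is where varies.
- knob (a point): round brass knob on the carousel's post, an upright cylinder 38 mm across and 36 mm tall with a faintly domed top; origin at its middle, 190 mm above the counter on the turning axis, z up. It turns rigidly with the carousel. It stands clear above all the jars (tallest 140 mm above the counter), so it can be pinched from above at any yaw.
- jar_ball: the wanted jar: white stoneware jar 50 mm across and 62 mm tall with a ball-shaped oak stopper 32 mm across on top, 98 mm tall in all, about 0.13 to 0.27 kg, standing loose on the carousel. Origin under its foot, z up. The only jar with a ball; it starts at any of the six places, none of them at the front.
- jar_flat1: the same jar with a flat oak disc lid (49 mm across, 14 mm thick), 76 mm tall in all; origin under its foot, z up. One of five alike.
- jar_flat2: the same jar with a flat oak disc lid (49 mm across, 14 mm thick), 76 mm tall in all; origin under its foot, z up. One of five alike.
- jar_flat3: the same jar with a flat oak disc lid (49 mm across, 14 mm thick), 76 mm tall in all; origin under its foot, z up. One of five alike.
- jar_flat4: the same jar with a flat oak disc lid (49 mm across, 14 mm thick), 76 mm tall in all; origin under its foot, z up. One of five alike.
- jar_flat5: the same jar with a flat oak disc lid (49 mm across, 14 mm thick), 76 mm tall in all; origin under its foot, z up. One of five alike.
- scale: fixed white kitchen scale, 215 mm deep (x) by 165 mm wide (y), case top 24 mm above the counter; steel platform 150 by 155 mm, top 33 mm, centred 28 mm towards own +x; along its front a display between two grey keys. Origin under its centre at counter level; own -x points to its front, roughly towards the robot (yaw up to 0.25 rad), +y to the left as the robot sees it.
- key_on_top (a point): centre of the top of the scale's on key: the round key, 22 mm across, left of the display as the robot sees it; 31 mm above the counter when up, 7 mm above the case. Pressed straight down; it moves with the key.
- key_on (a joint): travel of the on key, m: 0 up, 0.004 fully down; spring, about 0.8 N to start and 4 N fully down; springs back when let go
- key_tare_top (a point): centre of the top of the scale's tare key: the oblong key, 30 mm (along the scale's y) by 14 mm, right of the display as the robot sees it, 106 mm from the on key; 31 mm above the counter when up. It moves with the key.
- key_tare (a joint): travel of the tare key, m: 0 up, 0.004 fully down; same spring as the on key
- bowl: loose white prep bowl, 120 mm across the rim and 42 mm tall, standing on the scale's platform (rim 75 mm above the counter); origin under its foot, z up
- spoon: bystander: steel measuring spoon 130 mm long, 12 mm high, lying on the front strip of the carousel's base board; origin under its middle
- salt_box: bystander: small salt pot with dark wooden lid, 62 mm across, 58 mm tall, between carousel and scale; origin under its foot
- mill: bystander: dark wooden pepper mill 54 mm across, 160 mm tall, between carousel and scale behind the salt pot; origin under its foot
- oil: bystander: green glass oil bottle 64 mm across, 220 mm tall, behind the mill; origin under its foot
- mug: bystander: white mug 80 mm across, 92 mm tall, at the right side; origin under its foot
- mortar: bystander: stone mortar 116 mm across, 75 mm tall, with its pestle leaning out to 120 mm, at the left side; origin under its foot

How it is judged:
By the outcome, as a careful person would: the job done as asked, in the order asked, and still so for the second after the job is handed in, while the arm keeps its last pose, push and grip.
It also fails if it takes over 72 s, if anything falls off the work surface, if the arm or the gripper's body presses on something with over 40 N, if the wrist force passes 120 N, or if a joint passes its speed limit or range.

## Working session

There is one attempt and no reset: what is moved stays moved. The work goes in short steps, Python scripts to look and compute and a tool call to move; the robot and the scene stay as the last step left them, time stands still between calls to the robot, and variables do not carry over. Pictures are saved under pics/ and viewed, at most 10 in all, crops included, and the job is handed in when it is done.

Besides the shell and the picture viewer there is one more tool, called after "Emit:" by a JSON object that holds its "name" and its "arguments", one argument or row to a line. move_arm: Moves the arm, as the interface text tells. Its arguments: {"type":"object","properties":{"plan":{"type":"array"},"grip":{"type":"number"}},"required":["plan"]}

```bash
mkdir -p pics
cat > h.py <<'E'
import numpy as np, cv2
from bench import ctrl
from scipy.spatial.transform import Rotation as R
def rot(a):
    a=np.array(a,float)
    return a if a.shape==(3,3) else R.from_quat(a,scalar_first=True).as_matrix()
def snap(n,f):
    c=ctrl.camera(n); cv2.imwrite(f,c['pixels'][:,:,::-1]); 
    np.savez(f[:-4],**{k:v for k,v in c.items() if k!='pixels'}); return c
def px2w(f,u,v,z):
    c=np.load(f); d=rot(c['attitude'])@[(u-c['cx'])/c['fx'],(v-c['cy'])/c['fy'],1]
    o=c['origin']; return o+d*(z-o[2])/d[2]
def w2px(f,p):
    c=np.load(f); q=rot(c['attitude']).T@(np.array(p)-c['origin'])
    return q[0]/q[2]*c['fx']+c['cx'],q[1]/q[2]*c['fy']+c['cy']
E
python3 - <<'E'
from h import *
for n in ('scene','side'):
    c=snap(n,f'pics/{n}0.png'); print(n,c['origin'],c['attitude'],c['fx'])
o=ctrl.get_obs(); print(o['time_s'],o['eef_pos'],o['eef_rot'],o['opening'])
E
```

```text
scene [ 1.35851156 -0.13181742  1.11466148] [-0.25929993  0.72159171  0.60527433 -0.21380351] 537.8289532459569
side [0.31859157 0.69192377 1.00705603] [ 0.05914717 -0.17919945  0.9232921  -0.33454575] 457.44036263151924
0.1 [0.23142105 0.52585275 0.24915258] [-3.48293851e-04  2.05933440e-01  9.78565657e-01 -7.42237944e-04] 1.0017523348752175
```

View pics/scene0.png

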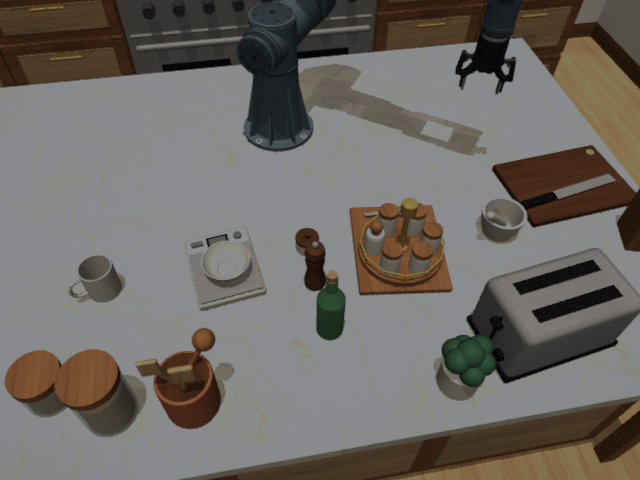

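View pics/side0.png

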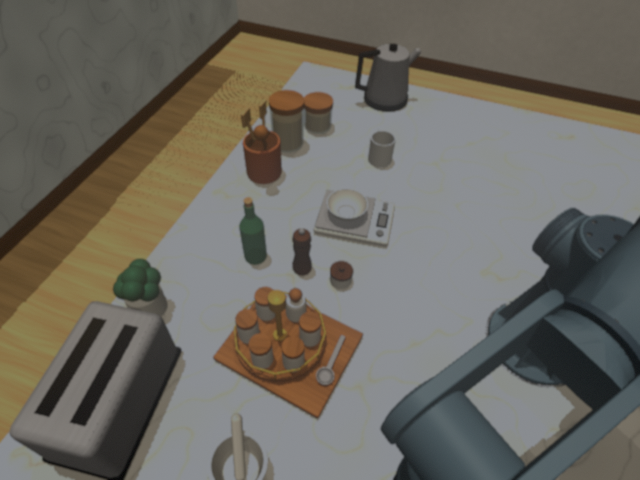

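The scene camera looks back at the robot. The carousel is on the robot's left, with its knob at about (409,205) and the ball jar at about (376,228). The scale is on the right, with its keys near (196,245) and (236,234). I'll enlarge both for closer readings.

Run:
```python
import cv2,numpy as np
a=cv2.imread('pics/scene0.png')
x=cv2.resize(a[190:300,340:460],None,fx=5,fy=5,interpolation=cv2.INTER_CUBIC)
b=cv2.resize(a[215:315,175:275],None,fx=6,fy=6,interpolation=cv2.INTER_CUBIC)
cv2.imwrite('pics/c1.png',x); cv2.imwrite('pics/c2.png',b)
```

```text
(no output)
```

View pics/c1.png

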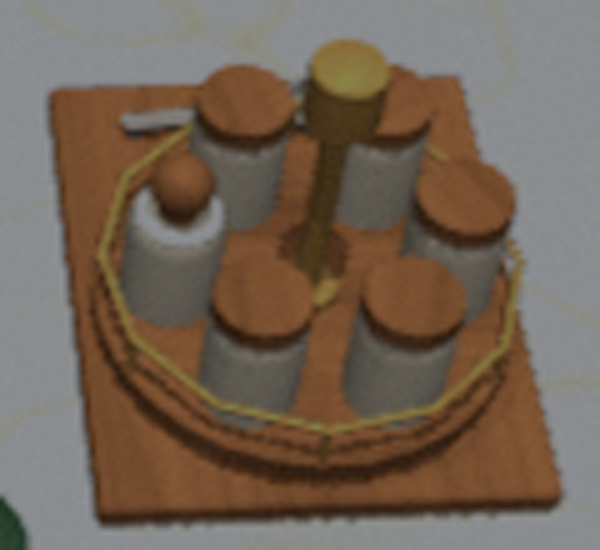

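View pics/c2.png

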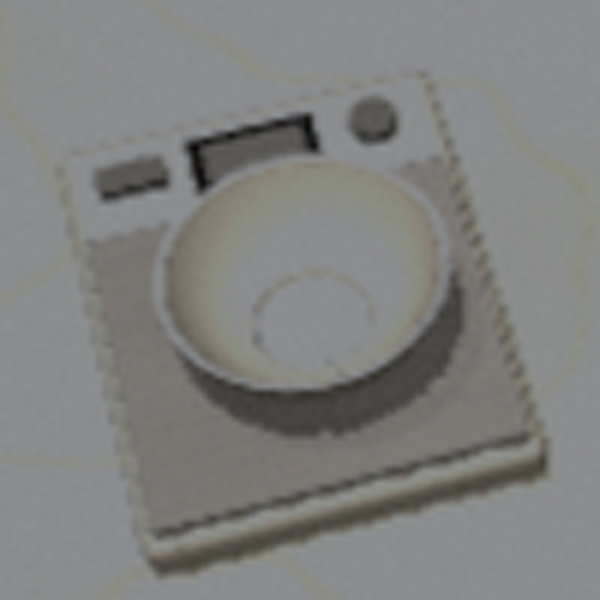

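Crop 1 shows the board corners at (52,88), (460,75), (562,490) and (98,512), the knob top at (350,68) and the ball at (184,186). Crop 2 shows the round on key at (373,117) and the tare key top at (132,172).

Run:
```python
from h import *
f='pics/scene0.npz'
A=lambda x,y,z:px2w(f,(x+.5)/5-.5+340,(y+.5)/5-.5+190,z)[:2].round(4)
B=lambda x,y,z:px2w(f,(x+.5)/6-.5+175,(y+.5)/6-.5+215,z)[:2].round(4)
c=[A(*p,.02) for p in((52,88),(460,75),(562,490),(98,510))]
print('board',c)
v=(c[0]+c[1]-c[2]-c[3]); w=c[1]-c[0]+c[2]-c[3]
print('yaw',np.arctan2(-v[1],-v[0]),np.arctan2(w[1],w[0])-np.pi/2, 'dims',np.linalg.norm(v)/2,np.linalg.norm(w)/2)
y=np.arctan2(-v[1],-v[0]); print('axis from board',np.mean(c,0)+.025*np.array([np.cos(y),np.sin(y)]))
k=A(350,68,.208); print('knob',k)
for p in((184,186,.124),(247,103,.118),(466,196,.118),(414,297,.118),(263,300,.118)):
    q=A(*p); d=q-k; print('jar',q,np.hypot(*d),np.degrees(np.arctan2(d[1],d[0])))
print('on',B(373,117,.031),'tare',B(132,172,.031))
print('scale corners',[B(*p,.024) for p in((60,155),(428,72),(546,438),(148,550))], 'bowl',B(303,272,.075))
```

```text
board [array([0.3936, 0.1473]), array([0.4228, 0.372 ]), array([0.6957, 0.3351]), array([0.6679, 0.1091])]
yaw -0.13639205324366166 -0.12580205300267733 dims 0.27616473797355084 0.22714504727156173
axis from board [0.56976783 0.23747576]
knob [0.5706 0.237 ]
jar [0.5588 0.1697] 0.06832664194880354 -99.9448305999096
jar [0.5066 0.216 ] 0.06735725647619559 -161.83404347077447
jar [0.5836 0.3048] 0.0690350635546894 79.14581979608883
jar [0.639  0.2612] 0.07255480687039283 19.483838932419275
jar [0.6285 0.1907] 0.0741356864134945 -38.6477383618075
on [ 0.4454 -0.1674] tare [ 0.4582 -0.2717]
scale corners [array([ 0.4376, -0.3029]), array([ 0.4178, -0.1414]), array([ 0.6199, -0.1132]), array([ 0.6454, -0.274 ])] bowl [ 0.5583 -0.2006]
```

Emit:
{"name": "move_arm", "arguments": {
  "plan": [0.4,-1.0,0,0,0,0.05,0.8,-2.0,0,0,0,0.1,1.2,-3.0,0,0,0,0.16,1.6,-4.0,0,0,0,0.22,2.0,-5.0,0,0,0,0.28,2.4,-6.0,0,0,0,0.34,2.8,-7.0,0,0,0,0.4,3.2,-8.0,0,0,0,0.46,3.6,-9.0,0,0,0,0.5,4.0,-10.0,0,0,0,0.54],
  "grip": 0
}}

```text
time_s: 1.35
eef_pos: [0.4319, 0.0245, 0.2499]
eef_rot: [0.0, -0.063, 0.998, 0.0]
wrist_force: [0.2, -0.4, 0.6]
opening: 0.002
grasp_force: 0.0
```

Emit:
{"name": "move_arm", "arguments": {
  "plan": [0.07,-0.9,0,0,0,0,0.14,-1.9,0,0,0,0,0.2,-2.9,-0.4,0,0,0,0.26,-3.87,-1.2,0,0,0,0.26,-3.87,-2.2,0,0,0,0.26,-3.87,-3.0,0,0,0,0.26,-3.87,-3.4,0,0,0,0.26,-3.87,-3.4,0,0,0]
}}

```text
time_s: 2.35
eef_pos: [0.4432, -0.1663, 0.0781]
eef_rot: [-0.002, -0.062, 0.998, 0.001]
wrist_force: [0.9, 0.4, 0.8]
opening: -0.006
grasp_force: 0.0
```

Run:
```python
from h import *
snap('wrist','pics/w1.png'); snap('side','pics/s1.png');snap('scene','pics/sc1.png')
a=cv2.imread('pics/sc1.png'); b=cv2.imread('pics/s1.png'); w=cv2.imread('pics/w1.png')
r=lambda i:cv2.resize(i,(400,300),interpolation=cv2.INTER_CUBIC)
o=np.vstack([np.hstack([r(w),r(a[210:285,170:270])]),np.hstack([r(b[180:255,310:410]),r(a)])])
cv2.imwrite('pics/m1.png',o); o=ctrl.get_obs(); print(o['eef_pos'],w2px('pics/w1.npz',[.4454,-.1674,.031]),w2px('pics/w1.npz',[.4582,-.2717,.031]))
```

```text
[ 0.4454229  -0.16764141  0.08101209] (np.float64(313.2465052819722), np.float64(281.7627146923574)) (np.float64(112.11178201563305), np.float64(281.3259468244754))
```

View pics/m1.png

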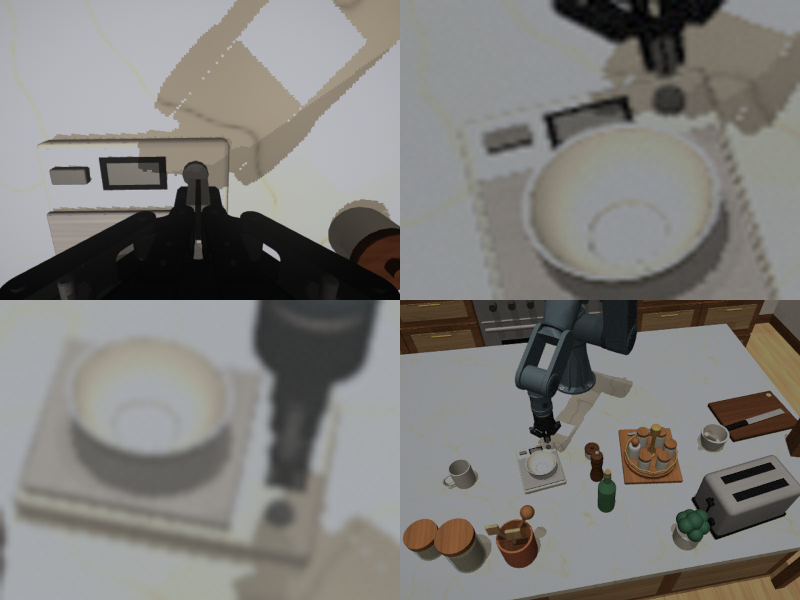

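The wrist view shows the tare key at about (112,280) full scale, which matches the prediction, and the on key under the fingertips. Pressing the on key now.

Emit:
{"name": "move_arm", "arguments": {
  "plan": [0,0,-0.3,0,0,0,0,0,-0.5,0,0,0,0,0,-0.6,0,0,0,0,0,-0.65,0,0,0,0,0,-0.7,0,0,0,0,0,-0.7,0,0,0,0,0,-0.7,0,0,0]
}}

```text
time_s: 3.38
eef_pos: [0.4444, -0.167, 0.0456]
eef_rot: [-0.0, -0.063, 0.998, 0.0]
wrist_force: [-4.6, 3.0, 10.0]
opening: 0.0
grasp_force: 5.0
```

Emit:
{"name": "move_arm", "arguments": {
  "plan": [0,0,-0.03,0,0,0,0,0,-0.03,0,0,0]
}}

```text
time_s: 3.62
eef_pos: [0.4445, -0.1671, 0.0452]
eef_rot: [-0.001, -0.063, 0.998, 0.0]
wrist_force: [-9.7, 6.2, 23.6]
opening: -0.0
grasp_force: 11.8
```

The on key is bottomed. Lifting off and moving over the tare key.

Emit:
{"name": "move_arm", "arguments": {
  "plan": [0,0,0.15,0,0,0,0,0,0.73,0,0,0,0,0,0.73,0,0,0,0.06,-0.5,0.73,0,0,0,0.13,-1.1,0.73,0,0,0,0.2,-1.7,0.73,0,0,0,0.26,-2.09,0.73,0,0,0,0.26,-2.09,0.4,0,0,0,0.26,-2.09,0.2,0,0,0,0.26,-2.09,0.2,0,0,0]
}}

```text
time_s: 4.88
eef_pos: [0.4565, -0.2697, 0.0516]
eef_rot: [-0.001, -0.063, 0.998, 0.002]
wrist_force: [-0.1, 0.1, 0.4]
opening: -0.004
grasp_force: 0.0
```

Emit:
{"name": "move_arm", "arguments": {
  "plan": [0,0,-0.08,0,0,0,0,0,-0.13,0,0,0,0,0,-0.18,0,0,0,0,0,-0.22,0,0,0,0,0,-0.22,0,0,0,0,0,-0.22,0,0,0]
}}

```text
time_s: 5.62
eef_pos: [0.4581, -0.2714, 0.0451]
eef_rot: [-0.0, -0.063, 0.998, 0.0]
wrist_force: [-7.5, 9.0, 26.6]
opening: -0.001
grasp_force: 13.3
```

The tare key is bottomed at the same height. Lifting and travelling to the knob.

Emit:
{"name": "move_arm", "arguments": {
  "plan": [0,0,0.15,0,0,0,0,0,0.9,0,0,0,0,0,2.0,0,0,0,0,0,3.1,0,0,0,0,0.3,4.2,0,0,0,0.2,1.2,4.6,0,0,0,0.45,2.2,4.6,0,0,0,0.7,3.2,4.6,0,0,0,0.9,4.2,4.6,0,0,0,1.1,5.2,4.6,0,0,0]
}}

```text
time_s: 6.88
eef_pos: [0.513, -0.0103, 0.2727]
eef_rot: [0.0, -0.062, 0.998, -0.0]
wrist_force: [0.0, -0.5, -0.1]
opening: 0.001
grasp_force: 0.0
```

Emit:
{"name": "move_arm", "arguments": {
  "plan": [0.2,1.0,0,0,0,0,0.45,2.0,0,0,0,0,0.7,3.0,0,0,0,0,0.95,4.0,0,0,0,0,1.13,4.97,0,0,0,0,1.13,4.97,0,0,0,0,1.13,4.97,0,0,0,0],
  "grip": 75
}}

```text
time_s: 7.75
eef_pos: [0.5691, 0.2366, 0.2721]
eef_rot: [-0.0, -0.063, 0.998, -0.0]
wrist_force: [0.3, -0.1, 0.2]
opening: 0.878
grasp_force: 0.0
```

Run:
```python
from h import *
snap('wrist','pics/w2.png'); snap('scene','pics/sc2.png')
w=cv2.imread('pics/w2.png');a=cv2.imread('pics/sc2.png')
cv2.imwrite('pics/m2.png',np.vstack([cv2.resize(a[180:300,280:480],(600,360),interpolation=cv2.INTER_CUBIC)[:,:],cv2.resize(w,(600,450))])[:800])
cv2.imwrite('pics/m2.png',np.hstack([cv2.resize(a[190:290,340:440],(300,300),interpolation=3),cv2.resize(w,(480,360))[:300]]) if 0 else w)
o=ctrl.get_obs(); print(o['eef_pos'],o['q'],o['opening'],w2px('pics/w2.npz',[.570,.237,.208]))
```

```text
[0.5692339  0.23570103 0.27244068] [ 2.00376251e-01  2.53755079e-01  1.47410833e+00 -3.84990939e-04
  1.41386427e+00 -1.49438632e+00] 0.8722175459395014 (np.float64(316.8338957026074), np.float64(267.86880959641275))
```

View pics/m2.png

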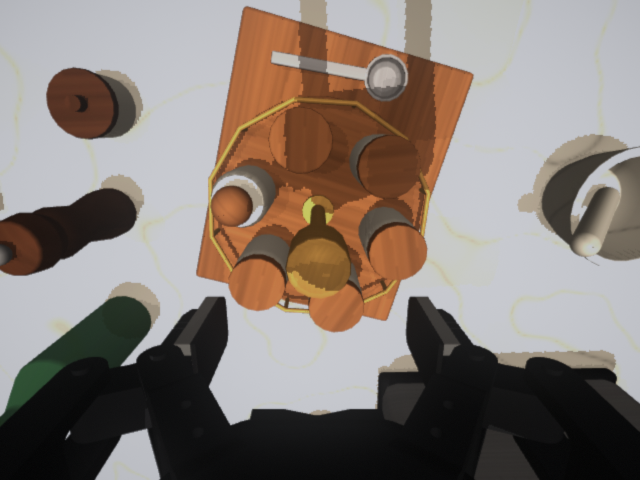

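The wrist view from above shows the knob top at (318,266), against a prediction of (317,268). The ball is at (232,206), the board's front corners are at (246,8) and (473,73), and its back corners are at (197,275) and (386,320).

Run:
```python
from h import *
f='pics/w2.npz'; A=lambda x,y,z:px2w(f,x,y,z)[:2]
c=[A(*p,.02) for p in((246,8),(473,73),(386,320),(197,275))]
v=c[0]+c[1]-c[2]-c[3]; w=c[1]-c[0]+c[2]-c[3]; y=np.arctan2(-v[1],-v[0])
print(c,'yaw',np.degrees(y),np.degrees(np.arctan2(w[1],w[0]))-90,np.linalg.norm(v)/2,np.linalg.norm(w)/2)
k=np.mean(c,0)+.025*np.array([np.cos(y),np.sin(y)]); print('axis',k,'knob',A(318,266,.208))
for p in ((232,206,.124),(300,141,.118),(387,166,.118),(397,251,.118),(337,305,.118),(257,283,.118)):
    d=A(*p)-[.570,.237]; print(np.hypot(*d),np.degrees(np.arctan2(d[1],d[0])))
```

```text
[array([0.39492263, 0.14856334]), array([0.42215165, 0.37093581]), array([0.69674501, 0.33585566]), array([0.66753686, 0.11183398])] yaw -7.476148449969961 -7.205619216436247 0.27594961372106036 0.22497382285626175
axis [0.57012652 0.23854436] knob [0.5687924  0.23751319]
0.06882298349279206 -98.94404427353295
0.06907904110318783 -162.12642667377966
0.07322499675895798 139.60835736045505
0.06913828391034582 80.72014025681217
0.07111013631492137 21.503877251506413
0.07010951935506923 -39.17377368986352
```

Emit:
{"name": "move_arm", "arguments": {
  "plan": [0,0,-0.5,0,0,0,0,0,-1.0,0,0,0,0,0,-1.4,0,0,0,0,0,-1.65,0,0,0,0,0,-1.65,0,0,0,0,0,-1.65,0,0,0]
}}

```text
time_s: 8.6
eef_pos: [0.5699, 0.2368, 0.191]
eef_rot: [0.001, -0.063, 0.998, 0.0]
wrist_force: [0.4, 0.3, 0.4]
opening: 0.879
grasp_force: 0.0
```

Emit:
{"name": "move_arm", "arguments": {
  "plan": [0,0,0,0,0,0,0,0,0,0,0,0,0,0,0,0,0,0,0,0,0,0,0,0,0,0,0,0,0,0,0,0,0,0,0,0],
  "grip": 20
}}

```text
time_s: 9.35
eef_pos: [0.5695, 0.2374, 0.191]
eef_rot: [0.001, -0.063, 0.998, 0.001]
wrist_force: [-2.2, 2.3, 5.6]
opening: 0.426
grasp_force: 60.5
```

Emit:
{"name": "move_arm", "arguments": {
  "plan": [0,0,0,0,0,-0.01,0,0,0,0,0,-0.03,0,0,0,0,0,-0.06,0,0,0,0,0,-0.1,0,0,0,0,0,-0.15,0,0,0,0,0,-0.2,0,0,0,0,0,-0.25,0,0,0,0,0,-0.3,0,0,0,0,0,-0.35,0,0,0,0,0,-0.4]
}}

```text
time_s: 10.6
eef_pos: [0.5695, 0.2374, 0.191]
eef_rot: [0.001, 0.138, 0.99, 0.001]
wrist_force: [-1.3, 2.4, 6.0]
opening: 0.431
grasp_force: 60.9
```

Emit:
{"name": "move_arm", "arguments": {
  "plan": [0,0,0,0,0,-0.05,0,0,0,0,0,-0.1,0,0,0,0,0,-0.15,0,0,0,0,0,-0.2,0,0,0,0,0,-0.25,0,0,0,0,0,-0.3,0,0,0,0,0,-0.35,0,0,0,0,0,-0.4,0,0,0,0,0,-0.45,0,0,0,0,0,-0.5]
}}

```text
time_s: 11.85
eef_pos: [0.5695, 0.2374, 0.191]
eef_rot: [0.0, 0.378, 0.926, 0.001]
wrist_force: [-2.0, 1.9, 5.5]
opening: 0.43
grasp_force: 60.9
```

Emit:
{"name": "move_arm", "arguments": {
  "plan": [0,0,0,0,0,-0.05,0,0,0,0,0,-0.1,0,0,0,0,0,-0.15,0,0,0,0,0,-0.2,0,0,0,0,0,-0.25,0,0,0,0,0,-0.3,0,0,0,0,0,-0.35,0,0,0,0,0,-0.4,0,0,0,0,0,-0.44,0,0,0,0,0,-0.47]
}}

```text
time_s: 13.1
eef_pos: [0.5695, 0.2374, 0.191]
eef_rot: [0.0, 0.583, 0.812, 0.001]
wrist_force: [-3.0, 2.7, 6.1]
opening: 0.433
grasp_force: 60.9
```

Emit:
{"name": "move_arm", "arguments": {
  "plan": [0,0,0,0,0,-0.03,0,0,0,0,0,-0.06,0,0,0,0,0,-0.09,0,0,0,0,0,-0.12,0,0,0,0,0,-0.14,0,0,0,0,0,-0.16,0,0,0,0,0,-0.17,0,0,0,0,0,-0.17,0,0,0,0,0,-0.17,0,0,0,0,0,-0.17]
}}

```text
time_s: 14.35
eef_pos: [0.5695, 0.2374, 0.191]
eef_rot: [0.0, 0.65, 0.76, 0.001]
wrist_force: [-2.4, 2.6, 6.0]
opening: 0.43
grasp_force: 60.9
```

Run:
```python
from h import *
snap('wrist','pics/w3.png'); snap('side','pics/s3.png'); snap('scene','pics/sc3.png')
w=cv2.imread('pics/w3.png');b=cv2.imread('pics/s3.png');a=cv2.imread('pics/sc3.png')
r=lambda i:cv2.resize(i,(400,300),interpolation=cv2.INTER_CUBIC)
cv2.imwrite('pics/m3.png',np.vstack([np.hstack([r(w),r(b[260:425,180:400])]),np.hstack([r(a[180:300,330:490]),r(a[140:320,160:400])])]))
o=ctrl.get_obs(); print(o['eef_pos'],o['eef_rot'],o['wrist_force'],o['torque'],o['opening'])
```

```text
[0.56949365 0.23734146 0.19102486] [2.51901469e-04 6.49715351e-01 7.60177178e-01 7.46471760e-04] [-2.29942136  2.4555863   5.14398799] [0.38326054 0.16887899 0.00280271] 0.4316801592633676
```

View pics/m3.png

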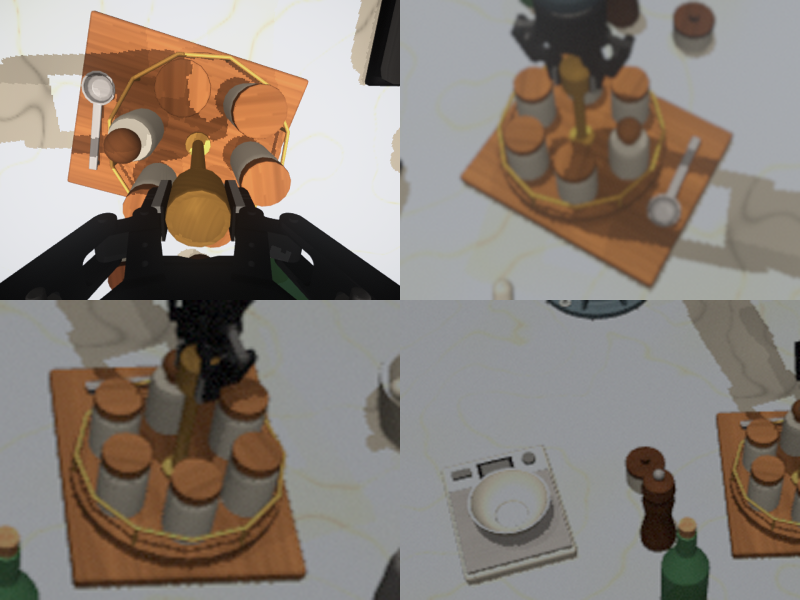

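All the jars are standing and the bowl hasn't moved. The ball is at about (195,233) in the wrist image and (306,332) in the side image. Checking its angle against the board front.

Run:
```python
from h import *
for f,u,v in(('pics/w3.npz',195,233),('pics/s3.npz',305.8,332)):
    d=px2w(f,u,v,.124)[:2]-[.5697,.2374]; print(np.hypot(*d),np.degrees(np.arctan2(d[1],d[0])))
w=cv2.imread('pics/w3.png'); c=cv2.resize(w[180:300,140:260],(600,600),interpolation=3)
b=cv2.imread('pics/s3.png')[310:370,275:335]
c=np.hstack([cv2.resize(c,(400,400)),cv2.resize(b,(400,400),interpolation=3)]); cv2.imwrite('pics/c3.png',c)
```

```text
0.0701701305047775 172.59497725554112
0.07067464746875035 170.2091958972913
```

View pics/c3.png

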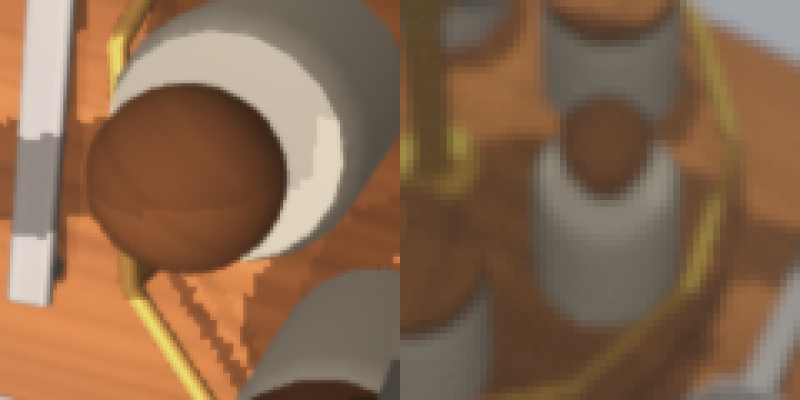

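The ball sits at (196,233) in the wrist image and (306,332) in the side image. That puts it at about 170–172.5°, against a front direction of 172.6°, which is within the calibration error.

```bash
python3 -c "
from bench import ctrl
print(ctrl.hand_in())"
```

```text
the job is handed in; nothing more can be done
None
```

I pressed and released the on key, then the tare key, and turned the carousel until the ball-stoppered jar stood at the front, within about 2° by the cameras. All six jars are still standing, the bowl looked unmoved, and the arm is still holding the knob; the job is handed in, with no verdict shown.

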